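# Take the press post out of the hoop jig

### The job

The glue on the hoop has set. Push the red-knobbed press post round the curved rail to the sprung stop at the rail's end, hold it fully home against that stop so that its foot clears the brass keepers, and lift it straight up and out through the gap without ramming or wrenching the rail. Then stand it upright in the empty compartment of the wooden tray and let go, leaving the spare post, the hand plane and the glue bottle where they are.

Things in the scene. Friction and masses are not known exactly. Their poses are not given: they have to be found in the camera images.
- jig: hoop-pressing jig screwed to the bench: round plywood base (diameter 430, top 21 above the bench), a round form with a hoop on it (outer radius 108, tops 68 above the bench) and, outside that, a curved aluminium lipped rail. Origin: centre of the base's underside, z up. The rail's centre line is an arc of radius 140 about the origin; see lips_end and rail_start.
- rail_start (a point): closed end of the rail on its centre line, at +80 degrees about the jig's origin (anticlockwise from above, from the jig's x axis), level with the top of the lips, 38 above the bench. The rail runs clockwise from here. It is 70 wide; floor 21 above the bench; two lips 5 thick leave a 24 wide slot for the post's neck. Nothing on it is higher than 44.
- lips_end (a point): where the arc and the aluminium lips end: on the centre line at -50 degrees about the jig's origin, 38 above the bench. From here the rail runs straight on along the tangent (direction (-0.766, -0.643) in the jig's frame) for 128, as two side walls 51 apart; a brass end unit is clamped on them. See cutaway.
- cutaway (a point): on the rail's floor and centre line, 62 past lips_end, fixed to the jig. The end unit (two 22 long brass keepers that act as lips, then an open gap 51 wide, then the sprung stop and an end block) is set anywhere along 30 mm and is not reported: feel for it. With the post pressed fully home on the stop, its foot's centre is 15 short of to 15 past this point.
- post: press post, loose in the rail (0.3 kg, 85 high): black gliding nylon foot (diameter 46, 9 thick, under the lips), neck (20), white roller (diameter 50, 19 to 45 above the underside), red ball knob (diameter 40). The body's origin is NOT on the post: it lies 140 mm from the post's axis, level with its underside (at the start, on the jig's axis); use the points below. z: the post's axis, up.
- post_foot (a point): centre of the underside of the post's foot, on its axis. Where the post just touches the sprung stop (rubber-faced plate, yellow behind, 46 wide) the rear 9 mm of its foot is still caught under the keepers. The stop gives 12 mm (3 N starts it, 9 N holds it home, then it is solid); only fully home is the foot clear of the keepers, by 2 to 3 mm. Let go, it pushes the post back again.
- post_ball (a point): centre of the post's red ball knob, 65 above the underside: the place to grip it
- tray: wooden tray fixed to the bench, outside 240 (its x) by 110 (its y), walls 5 thick and 30 high, floor 5 thick, one wall across the middle making two compartments of about 112 by 100. Origin: centre of its underside.
- tray_free (a point): centre of the floor of the tray's empty compartment (the one on the tray's +x side), 5 above the bench; axes as the tray's
- spare_post: a second, identical post standing in the tray's other compartment; loose, leave it. Origin: centre of the foot's underside, z up
- plane: wooden hand plane, 200 long (its x), 58 wide, 80 high, loose; leave it. Origin: centre of its sole
- glue: yellow glue bottle, diameter 60, 130 high, loose; leave it. Origin: centre of its base
Not all that is in view belongs to the job. What is shaped like the spare_post but green or turquoise is not meant.

How it is judged (in metres and radians):
On the way, in this order (a step that is already met when the one before it is completed fails the run):
1. the post has been slid round the rail, still standing in it, into the end unit with the sprung stop (horizontal distance between post_foot and cutaway below 0.03 m and z of post_foot in the frame of jig below 0.027 m), for 0.1 s.
2. the post has come up out of the rail through the gap before the stop, near upright (z of post_foot in the frame of jig above 0.039 m and horizontal distance between post_foot and cutaway below 0.05 m and angle between post's own z axis and vertical below 0.25 rad), for 0.05 s.
At the end, for the whole second after the job is handed in: the post stands upright (within 0.1 rad) and at rest with its foot on the floor of the tray's empty compartment, anywhere between its walls, released; the spare post still stands, and it, the plane and the bottle are within 30 mm of where they were (x of post_foot in the frame of tray_free between -0.036 and 0.036 m and y of post_foot in the frame of tray_free between -0.03 and 0.03 m and z of post_foot in the frame of tray_free below 0.006 m and angle between each of post, spare_post's own z axis and vertical below 0.1 rad and linear speed of post below 0.03 m/s and angular speed of post below 0.15 rad/s and distance of each of spare_post, plane, glue from where it was at the start of the episode below 0.03 m); the robot touches nothing.
It fails at once if the post is rammed or wrenched against the jig with more than 40 N (contact force between post and jig above 40 N).
It fails at once if the spare post, the plane or the glue bottle is moved by more than 30 mm (distance of any of spare_post, plane, glue from where it was at the start of the episode above 0.03 m).
It also fails if it takes over 67 s, if anything falls off the work surface, if the arm or the gripper's body presses on something with over 40 N, if the wrist force passes 120 N, or if a joint passes its speed limit or range.

### The arm

A 6-joint arm with a two-finger parallel gripper is mounted at the origin on the work surface. World frame = base frame: x ahead of the robot, y to its left, z up, the work surface at z = 0. Lengths are in m, angles in degrees, forces in N, time in s.
With the tool pointing down it reaches from about 0.35 to 0.875 m from the base axis. Payload 15.5 kg.
Tool frame: the origin (TCP) lies at the very end of the fingers, on their centre line; the grasp point (between the pads) lies 19 mm behind it; x points along the fingers, y is the direction in which the jaws open and shut, and the axes are right-handed (so a half turn about x gives the same grasp; the last joint's range is limited). The gripper opens to 85 mm and grips with 20 to 120 N. Pads are 22 mm wide; open, the fingers measure 114 mm over their backs; the gripper's body (76 mm by 85 mm) begins 54 mm behind the grasp point. The pads swing forward as they close: fully open they stand 13 mm farther back than shut.
Start: joints at [-78.638, 28.281, 77.091, -0, 74.628, -5.472], TCP at [0.181, -0.598, 0.231] pointing down, gripper open.
Joint ranges: [-166.48, 166.48], [-47.26, 123.95], [12.59, 153.08], [-70.14, 250.14], [6.76, 159.57], [-176.63, 176.63]. Speed limits (degrees/s): [108.29, 108.29, 147.25, 172.46, 172.46, 172.46].

### API

Orientations are given as a 3x3 rotation matrix whose columns are the frame's x, y, z axes.
In Python, from rig import manip gives the robot as it stands.
- The arm moves only by the shell command python3 -m jog 'ROWS' [FORCE]. ROWS is JSON, a list of rows, each a list of 7 numbers: the turn, a rotation vector about the tool's x, y, z in units of 8 degrees (1.0 is 8 degrees), then the shift along the tool's x, y, z in units of 25 mm (1.0 is 25 mm), then the closure, from 0 (fully open) to 1 (shut). A call has 1 to 20 rows; each row is the pose to reach, as a shift and turn from the pose measured when the call began, along the tool's axes at that moment; what a row does not reach only later rows make up. A row lasts 1/10 s, in which the tool goes at most 50 mm and 8.59 degrees, less where a joint would pass 70% of its speed; a pose out of reach is approached as far as the arm can. A call with a gripper value outside its range is refused whole. The fingers move at their own pace and stop on an object; FORCE is the grip in N (left out, the last holds). Time passes only in rows, so rows that repeat a pose let the fingers close. It gives the time, the measured TCP pose, the force and the opening at its end, in the units of the state.
- manip.read_state(): the state, without advancing time (a new reading comes with each control period).
- manip.get_image(name): name is "scene" or "top"; returns a dict with "frame" (420x560x3 uint8, blue, green, red), "range_z" (420x560 float32, m along the optical axis (not along the pixel's ray), 0 where there is no reading), "mtx" (3x3 intrinsics, pixels), "R" (3x3) and "t" (3): a world point X has camera coordinates R X + t. Camera axes: x right, y down, z forward; pixel columns grow to the right and rows downward; lengths in m; the calibration is good to about 2 mm. A picture is of the moment at which its call begins.
- manip.sign_off(): hands the job in, once; it reports no verdict.
The state is a dict: "t": time; "joint_positions": joint angles; "qd": joint speeds; "effort": joint torques, N m; "ee_pos": TCP position; "ee_rot": TCP orientation; "ft_force": force on the tool from outside, world axes, zero at the start; "ft_torque": the same for the moment, N m; "width": opening from 0.0 (shut) to 1.0 (fully open).
Only numpy, scipy, OpenCV 4.12 (cv2) and the standard library are available. Lean on these libraries where they do the work, as an engineer would, in place of code of your own. Each camera call takes 0.05 s, during which the arm holds its last target.

## Working session

There is one attempt and no reset: what is moved stays moved. The work goes in short steps, Python scripts to look and compute and a shell command to move; the robot and the scene stay as the last step left them, time stands still between calls to the robot, and variables do not carry over. Pictures are saved under pics/ and viewed, and the job is handed in when it is done.

```bash
ls; mkdir -p pics; python3 - <<'E'
from rig import manip
import cv2
for n in("scene","top"):
    d=manip.get_image(n); cv2.imwrite(f"pics/{n}0.png",d["frame"]); print(n,d["mtx"].tolist(),d["R"].tolist(),d["t"].tolist())
s=manip.read_state(); print(s)
E
```

```text
pics
scene [[409.479736461428, 0.0, 279.5084745117187], [0.0, 409.479736461428, 213.6017636256471], [0.0, 0.0, 1.0]] [[-0.8876160382185908, 0.46041142868022905, 0.012612891728826675], [0.37547017188442555, 0.7391774241486762, -0.5591412036811528], [-0.26675816524000273, -0.49156693539085683, -0.8289764950275904]] [0.4949217255658893, -0.12297204744306947, 1.331974418452133]
top [[515.3424881203797, 0.0, 269.9401146611886], [0.0, 515.3424881203797, 204.22085275068386], [0.0, 0.0, 1.0]] [[-0.012053994936752781, -0.9997602531525944, -0.018279426203381143], [-0.9986606483848001, 0.012956578328599882, -0.050090282946544745], [0.050315112776528594, 0.017651155607352555, -0.9985774011722928]] [-0.04592671391262813, 0.5288119021990669, 1.486848202862507]
{'t': 0.1, 'joint_positions': array([-7.86369566e+01,  2.83113764e+01,  7.71219476e+01, -1.39345160e-03,
        7.46267746e+01, -5.47198713e+00]), 'qd': array([-0.09919442,  0.06519041, -0.21915342,  0.12078734, -0.00257141,
        0.05563757]), 'effort': array([ 2.44516006e-03, -8.83586884e+01, -3.84557819e+01,  9.44275007e-05,
        5.18975401e-03,  2.12343917e-05]), 'ee_pos': array([ 0.18094446, -0.59792174,  0.23076896]), 'ee_rot': array([[-2.29653993e-04,  2.89623109e-01, -9.57140743e-01],
       [ 1.02373957e-03, -9.57140199e-01, -2.89623190e-01],
       [-9.99999450e-01, -1.04637597e-03, -7.66875679e-05]]), 'ft_force': array([ 0.05924796, -0.22817528,  0.55327907]), 'ft_torque': array([-0.02510532, -0.0124988 , -0.03435072]), 'width': 1.0018504054156405}
```

View pics/scene0.png

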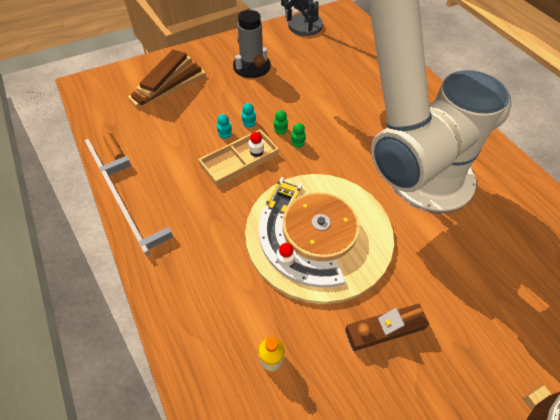

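View pics/top0.png

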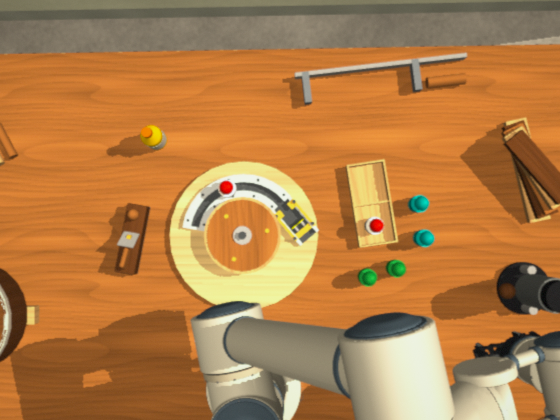

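The top view (image up is +x, right is −y) shows the jig centre at about (242,235) and the post knob at (227,187). The end unit is at about (297,222), the tray spans (347–397, 160–247) with the spare post at (376,226), and the free compartment is the upper one. I'll zoom in and measure these.

```bash
cat > h.py <<'E'
import numpy as np, cv2
from rig import manip
def pts(d):
    Z=d["range_z"];K=d["mtx"];v,u=np.mgrid[:Z.shape[0],:Z.shape[1]]
    C=np.stack([(u-K[0,2])/K[0,0]*Z,(v-K[1,2])/K[1,1]*Z,Z],-1)
    W=(C-d["t"])@d["R"]; W[Z==0]=np.nan
    return W
def proj(d,X):
    c=np.asarray(X)@d["R"].T+d["t"]; p=c@d["mtx"].T; return p[...,:2]/p[...,2:]
def red(d):
    h=cv2.cvtColor(d["frame"],cv2.COLOR_BGR2HSV); return ((h[...,0]<6)|(h[...,0]>174))&(h[...,1]>200)&(h[...,2]>90)
def sphere(P,r=.02):
    from scipy.optimize import least_squares
    P=P[np.isfinite(P).all(1)]; c0=np.median(P,0)-[0,0,.01]
    return least_squares(lambda c:np.linalg.norm(P-c,axis=1)-r,c0,loss='soft_l1',f_scale=.001).x
def balls(d):
    W=pts(d);n,l,s,c=cv2.connectedComponentsWithStats(red(d).astype(np.uint8))
    return [(c[i].round(),s[i,4],sphere(W[l==i]).round(4)) for i in range(1,n) if s[i,4]>40]
E
python3 - <<'E'
from h import *
for n in("top","scene"):
    d=manip.get_image(n); print(n,balls(d))
    W=pts(d); np.save(f"{n}.npy",W)
    print('form top', [np.round(x,4) for x in [np.nanmedian(W[...,2][(abs(W[...,2]-.068)<.006)])]])
    m=(W[...,2]>.012)&(W[...,2]<.03)
    m=m.astype(np.uint8)
    k,l,s,c=cv2.connectedComponentsWithStats(m); 
    for i in range(1,k):
        if s[i,4]>300: print(s[i],W[l==i].mean(0).round(3))
    f=d["frame"]
    c=f[140:320,150:420] if n=="top" else f[120:310,190:410]
    cv2.imwrite(f"pics/{n}1.png",cv2.resize(c,None,fx=2.9,fy=2.9,interpolation=cv2.INTER_CUBIC))
E
```

```text
top [(array([226., 187.]), np.int32(108), array([0.5733, 0.0698, 0.0862])), (array([376., 225.]), np.int32(112), array([ 0.4605, -0.3464,  0.0702]))]
form top [np.float64(0.0683)]
[512 157  38  66 380] [ 0.532 -0.792  0.02 ]
[ 169  162  149  146 8583] [0.406 0.032 0.021]
[234 183  74  52 854] [ 0.528 -0.068  0.022]
[191 189  30  39 350] [0.521 0.139 0.022]
[281 376  18  44 317] [-0.016 -0.1    0.016]
scene [(array([256., 137.]), np.int32(97), array([ 0.4645, -0.3498,  0.0699])), (array([286., 250.]), np.int32(145), array([0.5751, 0.0667, 0.0854]))]
form top [np.float64(0.0674)]
[128  69  78  37 334] [ 0.61  -0.776  0.02 ]
[198 129  81  56 710] [ 0.535 -0.34   0.022]
[ 245  174  149  129 7295] [0.425 0.067 0.02 ]
[408 177  66  30 522] [0.031 0.081 0.017]
[267 193  25  62 561] [ 0.535 -0.069  0.021]
[290 261  49  16 350] [0.519 0.128 0.021]
```

View pics/top1.png

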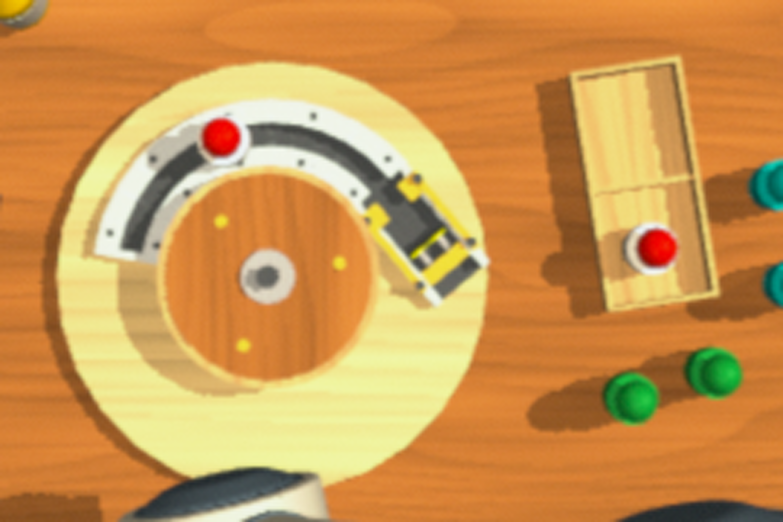

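View pics/scene1.png

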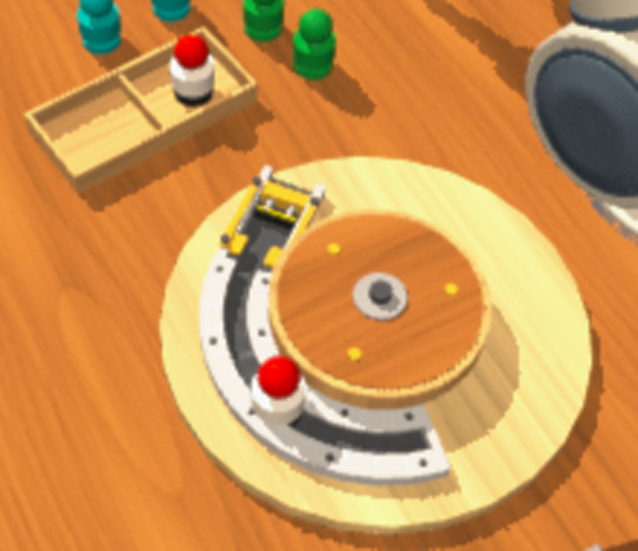

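```bash
python3 - <<'E'
from h import *
from scipy.optimize import least_squares
for n in("top","scene"):
    W=np.load(n+".npy"); z=W[...,2]
    # form/hoop top disc
    m=(abs(z-.068)<.006)&(abs(W[...,0]-.44)<.16)&(abs(W[...,1]-.05)<.16)
    m=m.astype(np.uint8); k,l,s,c=cv2.connectedComponentsWithStats(m); i=1+np.argmax(s[1:,4])
    cs,_=cv2.findContours((l==i).astype(np.uint8),cv2.RETR_EXTERNAL,cv2.CHAIN_APPROX_NONE)
    p=max(cs,key=len)[:,0]; P=W[p[:,1],p[:,0]]
    f=least_squares(lambda q:np.hypot(P[:,0]-q[0],P[:,1]-q[1])-q[2],[.44,.05,.108],loss='soft_l1',f_scale=.002); print(n,'form',s[i,4],f.x.round(4))
    # base disc edge
    m=(z>.012)&(z<.09)&(np.hypot(W[...,0]-f.x[0],W[...,1]-f.x[1])<.25)
    k,l,s,c=cv2.connectedComponentsWithStats(m.astype(np.uint8)); i=1+np.argmax(s[1:,4])
    cs,_=cv2.findContours((l==i).astype(np.uint8),cv2.RETR_EXTERNAL,cv2.CHAIN_APPROX_NONE)
    p=max(cs,key=len)[:,0]; P=W[p[:,1],p[:,0]]; 
    g=least_squares(lambda q:np.hypot(P[:,0]-q[0],P[:,1]-q[1])-.215,f.x[:2],loss='soft_l1',f_scale=.002); print(' base',g.x.round(4))
    # tray
    m=(z>.018)&(z<.036)&(abs(W[...,0]-.52)<.16)&(abs(W[...,1]+.335)<.1)
    P=W[m][:,:2]; r=cv2.minAreaRect(np.float32(P*1000)); print(' tray',r)
    # rail tops
    o=f.x[:2]
    m=(z>.03)&(z<.05); R=np.hypot(W[...,0]-o[0],W[...,1]-o[1]); m&=(R>.115)&(R<.2)
    P=W[m]; a=np.degrees(np.arctan2(P[:,1]-o[1],P[:,0]-o[0])); print(' rail world angles',np.percentile(a,[0,1,50,99,100]).round(1))
    h=np.histogram(a,bins=np.arange(-150,100,5)); print([(int(b),int(c)) for c,b in zip(*h) if c])
E
```

```text
top form 4263 [0.4398 0.027  0.1061]
 base [0.4403 0.027 ]
 tray ((501.43011474609375, -347.0067138671875), (291.11614990234375, 111.8318099975586), 8.025797843933105)
 rail world angles [-175.3  -98.1  -10.    82.1  173.3]
[(-145, 1), (-140, 1), (-135, 1), (-125, 1), (-115, 1), (-110, 1), (-105, 3), (-100, 25), (-95, 41), (-90, 76), (-85, 90), (-80, 76), (-75, 36), (-70, 34), (-65, 52), (-60, 56), (-55, 25), (-50, 54), (-45, 55), (-40, 56), (-35, 58), (-30, 60), (-25, 56), (-20, 58), (-15, 59), (-10, 58), (-5, 59), (0, 51), (5, 59), (10, 28), (15, 15), (20, 21), (25, 52), (30, 57), (35, 58), (40, 56), (45, 54), (50, 64), (55, 56), (60, 56), (65, 57), (70, 59), (75, 61), (80, 46)]
scene form 3844 [0.442  0.025  0.1066]
 base [0.4422 0.0249]
 tray ((502.87213134765625, -349.3509826660156), (293.93975830078125, 115.90263366699219), 7.916672706604004)
 rail world angles [-100.6  -94.5    5.3   81.5   82.7]
[(-105, 3), (-100, 15), (-95, 32), (-90, 60), (-85, 70), (-80, 63), (-75, 30), (-70, 26), (-65, 42), (-60, 50), (-55, 26), (-50, 46), (-45, 48), (-40, 48), (-35, 48), (-30, 50), (-25, 49), (-20, 50), (-15, 58), (-10, 53), (-5, 52), (0, 41), (5, 43), (10, 34), (15, 31), (20, 46), (25, 76), (30, 68), (35, 67), (40, 67), (45, 68), (50, 67), (55, 72), (60, 63), (65, 69), (70, 68), (75, 78), (80, 50)]
```

```bash
python3 - <<'E'
from h import *
O=np.array([.441,.026])
for n in("top","scene"):
    d=manip.get_image(n)
    # rectify plane z=.04, 1 px=0.5mm, col = -(y), row = -(x)
    N=800
    r,c=np.mgrid[:N*3//4,:N]
    X=O[0]+.2-r*.00042; Y=O[1]+.168-c*.00042
    p=proj(d,np.stack([X,Y,np.full(X.shape,.04)],-1)).astype(np.float32)
    im=cv2.remap(d["frame"],p,None,cv2.INTER_CUBIC)
    for yaw in (0,3):
        pl=[]
        for a in np.arange(80,-50.1,-2):
            t=np.radians(a+yaw); pl.append(O+.14*np.array([np.cos(t),np.sin(t)]))
        t=np.radians(-50+yaw); e=pl[-1]; dr=np.array([np.sin(t),-np.cos(t)]); nn=np.array([np.cos(t),np.sin(t)])
        pl+= [e+dr*.128]
        tp=lambda q:(int((O[1]+.168-q[1])/.00042),int((O[0]+.2-q[0])/.00042))
        for a,b in zip(pl,pl[1:]): cv2.line(im,tp(a),tp(b),(255,0,0) if yaw else (0,255,0),1)
        cv2.line(im,tp(e-nn*.035),tp(e+nn*.035),(255,0,0) if yaw else (0,255,0),1)
        cv2.circle(im,tp(e+dr*.062),3,(255,0,255),-1)
    cv2.imwrite(f"pics/rect_{n}.png",im)
E
```

```text
(no output)
```

View pics/rect_top.png

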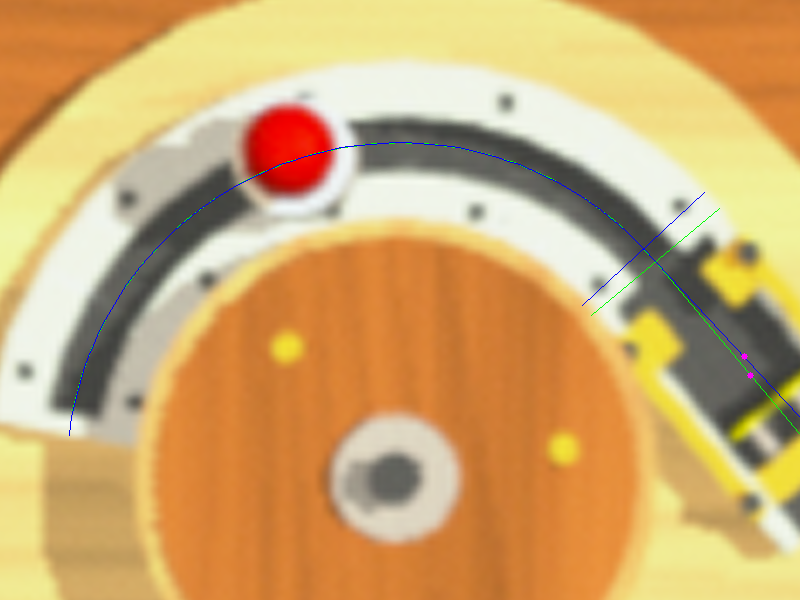

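View pics/rect_scene.png

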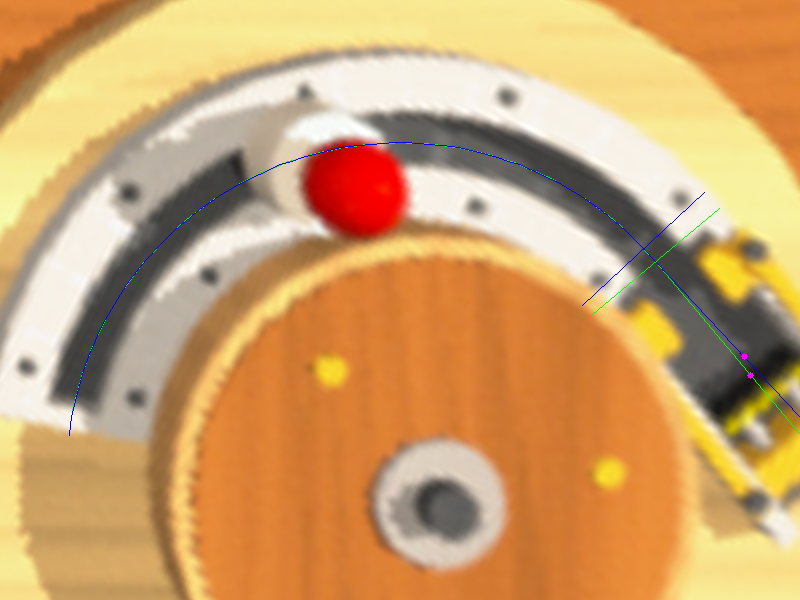

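```bash
python3 - <<'E'
from h import *
O=np.array([.441,.026]); C=np.array([.5,-.08]); S=.00025
for n in("top","scene"):
    d=manip.get_image(n)
    ims=[]
    for yaw in (-1,-4):
        r,c=np.mgrid[:600,:400]
        X=C[0]+.075-r*S; Y=C[1]+.05-c*S
        p=proj(d,np.stack([X,Y,np.full(X.shape,.042)],-1)).astype(np.float32)
        im=cv2.remap(d["frame"],p,None,cv2.INTER_CUBIC)
        t=np.radians(-50+yaw); nn=np.array([np.cos(t),np.sin(t)]);e=O+.14*nn; dr=np.array([np.sin(t),-np.cos(t)])
        tp=lambda q:(int((C[1]+.05-q[1])/S),int((C[0]+.075-q[0])/S))
        for w in(-.0355,-.0255,0,.0255,.0355): cv2.line(im,tp(e+nn*w),tp(e+nn*w+dr*.128),(255,0,0),1)
        cv2.line(im,tp(e-nn*.035),tp(e+nn*.035),(0,255,0),1)
        cv2.circle(im,tp(e+dr*.062),3,(255,0,255),-1)
        ims.append(im)
    cv2.imwrite(f"pics/wal_{n}.png",np.hstack(ims))
E
```

```text
(no output)
```

View pics/wal_top.png

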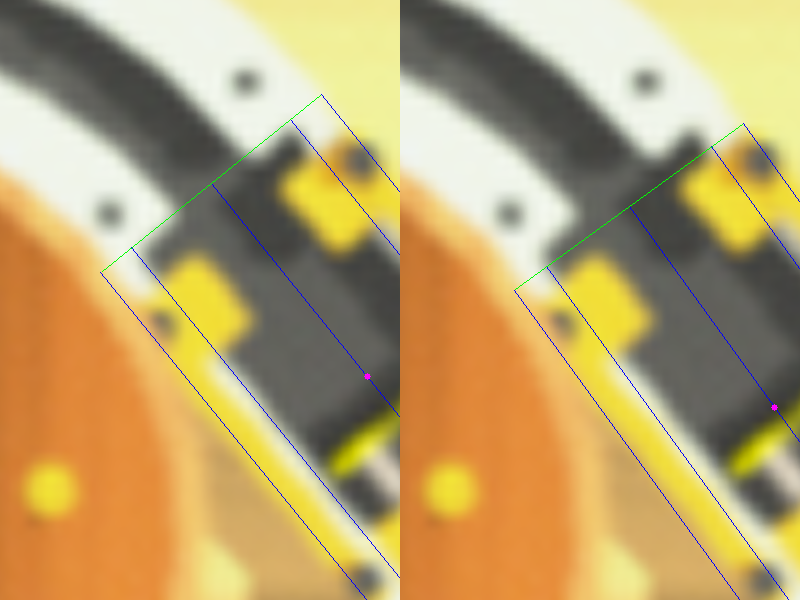

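View pics/wal_scene.png

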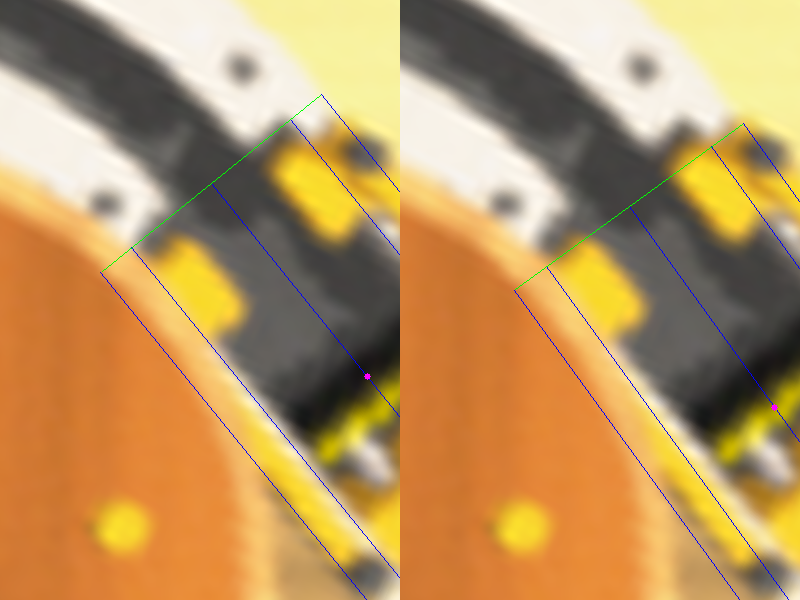

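Yaw of about −1.2° fits both views: the blue wall lines run parallel to the rail, and the lips end near the green line. Next I'll get the tray pose and work out the approach.

```bash
cat >> h.py <<'E'
O=np.array([.441,.026]); YAW=-1.2
def rail(s):
    "s: arc length past lips_end (neg = on arc). returns xy, tangent"
    if s<0: a=np.radians(-50+YAW)-s/.14; ext=0
    else: a=np.radians(-50+YAW); ext=s
    n=np.array([np.cos(a),np.sin(a)]); t=np.array([np.sin(a),-np.cos(a)])
    return O+.14*n+ext*t, t
def s_of(p):
    q=np.asarray(p[:2])-O; a=np.radians(-50+YAW); t=np.array([np.sin(a),-np.cos(a)])
    e=q@t
    ang=np.arctan2(q[1],q[0])
    if ang<a: return e, q@np.array([np.cos(a),np.sin(a)])-.14
    return -(ang-a)*.14, np.hypot(*q)-.14
def cmd(xyz,yaw=None,s=None):
    "tool-down target with tool y at yaw deg -> units"
    from scipy.spatial.transform import Rotation as Rn
    s=s or manip.read_state(); R=s["ee_rot"]
    if yaw is None: Rt=R
    else:
        y=np.array([np.cos(np.radians(yaw)),np.sin(np.radians(yaw)),0]); x=np.array([0,0,-1.]); Rt=np.stack([x,y,np.cross(x,y)],1)
    rv=np.degrees(Rn.from_matrix(R.T@Rt).as_rotvec())/8; sh=R.T@(np.asarray(xyz)-s["ee_pos"])/.025
    return np.r_[rv,sh].round(3).tolist()
E
python3 - <<'E'
from h import *
import sys
d=manip.get_image("top")
px=np.array([(571,72),(680,57),(718,296),(608,310)])/2.9+[150,140]
ray=np.c_[(px-d["mtx"][:2,2])/np.diag(d["mtx"])[:2],np.ones(4)]@d["R"]; c=-d["R"].T@d["t"]
P=c+ray*((.03-c[2])/ray[:,2])[:,None]; print(P.round(4)); ctr=P.mean(0); ax=((P[0]+P[1])-(P[2]+P[3]))/2; ax/=np.linalg.norm(ax); print(ctr,ax,'free',ctr+ax*.0585, np.linalg.norm(P[0]-P[3]),np.linalg.norm(P[0]-P[1]))
print(s_of([.574,.0682]),rail(s_of([.574,.0682])[0]))
print(cmd([.574,.068,.16],-73))
E
```

```text
[[ 0.638  -0.2759  0.03  ]
 [ 0.6514 -0.384   0.03  ]
 [ 0.4145 -0.4158  0.03  ]
 [ 0.402  -0.3076  0.03  ]]
[ 0.52648965 -0.3458121   0.03      ] [0.99110732 0.13306493 0.        ] free [ 0.58446943 -0.3380278   0.03      ] 0.23817074022073353 0.10898453069485463
(np.float64(-0.16811959580053515), np.float64(-0.0004656314738193945)) (array([0.57444383, 0.06834082]), array([ 0.30243445, -0.95317019]))
[-0.021, -0.0, 0.001, 2.852, -20.953, -22.763]
```

```bash
python3 -m jog '[[0,0,0,0,-2,-2.2,0],[0,0,0,0.5,-5,-5.5,0],[0,0,0,1,-10,-10.9,0],[0,0,0,2.85,-20.95,-22.76,0],[0,0,0,2.85,-20.95,-22.76,0],[0,0,0,2.85,-20.95,-22.76,0],[0,0,0,2.85,-20.95,-22.76,0],[0,0,0,2.85,-20.95,-22.76,0],[0,0,0,2.85,-20.95,-22.76,0],[0,0,0,2.85,-20.95,-22.76,0],[0,0,0,2.85,-20.95,-22.76,0],[0,0,0,2.85,-20.95,-22.76,0],[0,0,0,2.85,-20.95,-22.76,0],[0,0,0,2.85,-20.95,-22.76,0],[0,0,0,2.85,-20.95,-22.76,0],[0,0,0,2.85,-20.95,-22.76,0],[0,0,0,2.85,-20.95,-22.76,0],[0,0,0,2.85,-20.95,-22.76,0],[0,0,0,2.85,-20.95,-22.76,0],[0,0,0,2.85,-20.95,-22.76,0]]'; python3 -c "
from h import *
s=manip.read_state();print(s['ee_rot'].round(3).tolist(),s['joint_positions'].round(1));print(cmd([.5742,.0683,.071],-72.4))
d=manip.get_image('scene');cv2.imwrite('pics/a1.png',cv2.resize(d['frame'][120:330,180:420],None,fx=2.5,fy=2.5))"
```

```text
t: 2.45
ee_pos: [0.5736, 0.0669, 0.1603]
ee_rot: [[-0.0, 0.288, -0.957], [-0.0, -0.957, -0.288], [-1.0, 0.0, 0.0]]
ft_force: [-0.8, 0.2, 0.1]
width: 1.0
[[-0.0, 0.288, -0.957], [-0.0, -0.957, -0.288], [-1.0, 0.0, 0.0]] [ 0.7 29.  88.8 -0.  62.3 74. ]
[-0.104, 0.0, -0.0, 3.571, -0.045, -0.038]
```

View pics/a1.png

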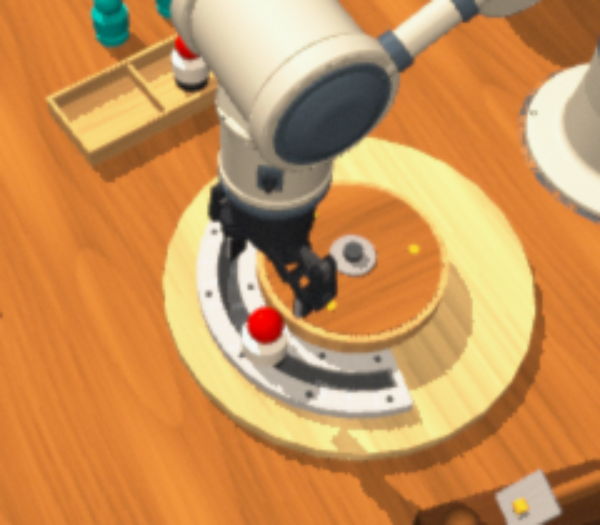

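```bash
python3 -c "
from h import *
d=manip.get_image('scene');s=manip.read_state()
R=s['ee_rot'];p=s['ee_pos']
for q in (p,p+.0425*R[:,1],p-.0425*R[:,1],[.5742,.0683,.086]): print((proj(d,np.array(q))-[180,120])*2.5)
print(balls(d))
d=manip.get_image('top');print(balls(d));cv2.imwrite('pics/a2.png',cv2.resize(d['frame'][120:330,130:370],None,fx=2.5,fy=2.5))
"
```

```text
[267.55264065 286.99536097]
[237.80522805 260.80972218]
[298.2993702  314.06066459]
[265.72272038 324.58204471]
[(array([286., 249.]), np.int32(147), array([0.5754, 0.0665, 0.0855]))]
[(array([376., 225.]), np.int32(114), array([ 0.462 , -0.3467,  0.0701]))]
```

View pics/a2.png

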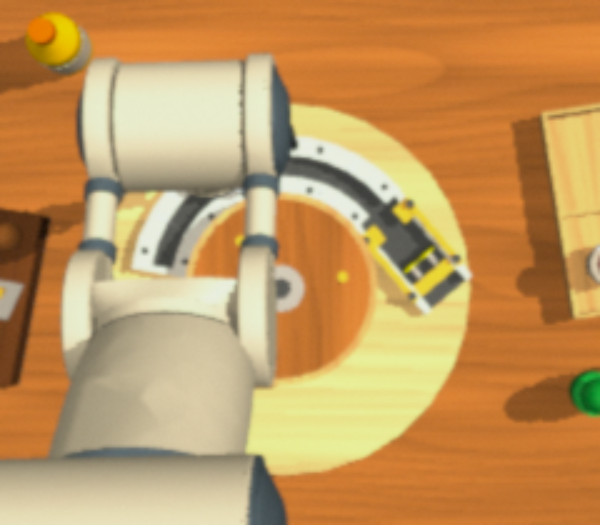

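```bash
python3 -m jog '[[-0.1,0,0,1.5,-0.03,-0.03,0],[-0.1,0,0,2.8,-0.03,-0.03,0],[-0.1,0,0,3.4,-0.03,-0.03,0.2],[-0.1,0,0,3.67,-0.03,-0.03,0.3],[-0.1,0,0,3.67,-0.03,-0.03,0.4]]' 20 && python3 -c "
from h import *
d=manip.get_image('scene');print(balls(d));cv2.imwrite('pics/a3.png',cv2.resize(d['frame'][150:310,200:400],None,fx=3.5,fy=3.5))
s=manip.read_state();print(s['ee_pos'],s['ft_force'],s['width'])"
```

```text
t: 3.1
ee_pos: [0.5741, 0.0679, 0.0681]
ee_rot: [[-0.001, 0.302, -0.953], [0.0, -0.953, -0.302], [-1.0, -0.0, 0.001]]
ft_force: [-0.2, 0.0, 0.1]
width: 0.603
[(array([255., 137.]), np.int32(83), array([ 0.4644, -0.3488,  0.0696])), (array([284., 250.]), np.int32(112), array([0.5746, 0.0668, 0.0861]))]
[0.57454722 0.06799484 0.06889167] [ 0.3688476  -0.21211515  0.03393415] 0.5980740647753034
```

View pics/a3.png

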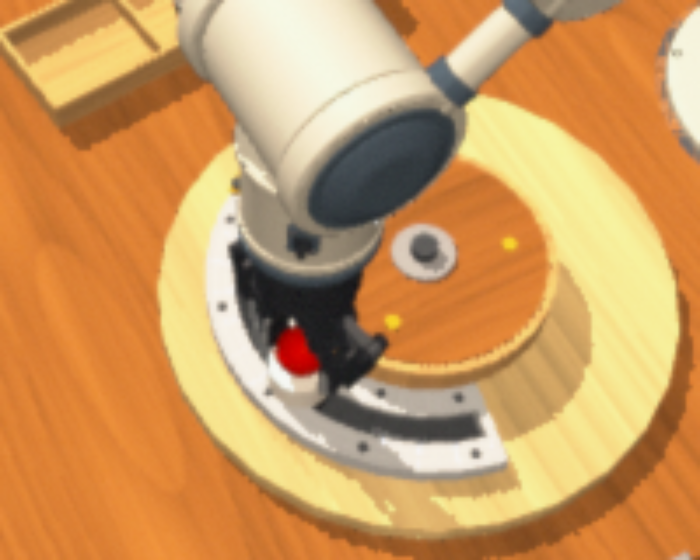

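The fingers straddle the red ball, at about (295,350) in the crop. I'll close gently.

```bash
python3 -m jog '[[0,0,0,0,0,0,0.5],[0,0,0,0,0,0,0.6],[0,0,0,0,0,0,0.7],[0,0,0,0,0,0,0.8]]' 30 && python3 -c "
from h import *
s=manip.read_state();print(s['ee_pos'],s['ft_force'],s['ft_torque'],s['width'])
sx=s_of(s['ee_pos']);print(sx)
for k in (.02,.04,.06):
  p,t=rail(sx[0]+k); print(cmd([*p,.0688],np.degrees(np.arctan2(t[1],t[0]))))"
```

```text
t: 3.55
ee_pos: [0.5755, 0.0679, 0.0702]
ee_rot: [[0.003, 0.302, -0.953], [0.0, -0.953, -0.302], [-1.0, 0.001, -0.003]]
ft_force: [0.2, -1.0, 6.7]
width: 0.449
[0.57546443 0.06794632 0.07021644] [ 0.20803423 -0.99889423  6.72677761] [-0.0694134   0.04160356 -0.03697344] 0.448957937230913
(np.float64(-0.16743905884523425), np.float64(0.0008551584793291267))
[1.052, -0.02, -0.004, 0.057, 0.797, 0.095]
[2.076, -0.02, -0.003, 0.057, 1.577, 0.268]
[3.099, -0.021, -0.002, 0.057, 2.325, 0.55]
```

Gripping above the ball's equator: the opening is 38 mm and there is 6.7 N pushing up. The pads sit about 5 mm back at this opening, so I'll reopen a bit and go lower.

```bash
python3 -m jog '[[0,0,0,0,0,0.02,0.4],[0,0,0,0.1,0,0.04,0.38],[0,0,0,0.22,0,0.04,0.38],[0,0,0,0.22,0,0.04,0.45],[0,0,0,0.22,0,0.04,0.55],[0,0,0,0.22,0,0.04,0.7],[0,0,0,0.22,0,0.04,0.8]]' 30 && python3 -c "
from h import *
s=manip.read_state();print(s['ee_pos'],s['ft_force'],s['ft_torque'],s['width'])
sx=s_of(s['ee_pos']);print(sx)
for k in (.02,.04,.06):
  p,t=rail(sx[0]+k); print(cmd([*p,.0645],np.degrees(np.arctan2(t[1],t[0]))))"
```

```text
t: 4.25
ee_pos: [0.5746, 0.0675, 0.0648]
ee_rot: [[0.003, 0.302, -0.953], [-0.0, -0.953, -0.302], [-1.0, 0.001, -0.003]]
ft_force: [-0.6, -1.5, 3.3]
width: 0.451
[0.57464051 0.06754235 0.0647887 ] [-0.57488506 -1.46079087  3.28457376] [-0.30627097 -0.01432707  0.03315528] 0.4514386404534959
(np.float64(-0.1672987198787778), np.float64(-5.160730410763703e-05))
[1.059, -0.021, -0.006, 0.012, 0.797, 0.059]
[2.083, -0.022, -0.004, 0.012, 1.577, 0.233]
[3.106, -0.022, -0.002, 0.012, 2.325, 0.516]
```

```bash
cat > st.py <<'E'
from h import *
import sys
s=manip.read_state();sx=s_of(s['ee_pos']);p,t=rail(sx[0]);n=np.array([-t[1],t[0]])
f=s['ft_force'];print('s,rad mm',np.round(np.array(sx)*1e3,1),'z',s['ee_pos'][2].round(4),'F tan/rad/z',(f[:2]@t).round(1),(f[:2]@n).round(1),f[2].round(1),'T',s['ft_torque'].round(2),'w',s['width'].round(3),'q6',s['joint_positions'][5].round(0))
dr=float(sys.argv[2]) if len(sys.argv)>2 else 0
z=float(sys.argv[3]) if len(sys.argv)>3 else .0645
for k in eval(sys.argv[1]):
  p,t=rail(sx[0]+k); p=p+dr*np.array([-t[1],t[0]]); print(k,cmd([*p,z],np.degrees(np.arctan2(t[1],t[0])),s))
E
python3 -m jog '[[0.5,0,0,0,0.4,0.01,0.8],[1.05,0,0,0,0.8,0.06,0.8]]' && python3 st.py '(.01,.02,.03,.04,.05,.06)'
```

```text
t: 4.45
ee_pos: [0.5793, 0.0482, 0.0648]
ee_rot: [[0.003, 0.157, -0.988], [0.0, -0.988, -0.157], [-1.0, 0.0, -0.003]]
ft_force: [-0.4, 1.7, 1.0]
width: 0.45Traceback (most recent call last):
  File "st.py", line 4, in <module>
    f=s['ft_force'];print('s,rad mm',np.round(np.array(sx)*1e3,1),'z',s['ee_pos'][2].round(4),'F tan/rad/z',(f[:2]@t).round(1),(f[:2]@n).round(1),f[2].round(1),'T',s['ft_torque'].round(2),'w',s['width'].round(3),'q6',s['joint_positions'][5].round(0))
                                                                                                                                                                                                ^^^^^^^^^^^^^^^^
AttributeError: 'float' object has no attribute 'round'
```

```bash
sed -i "s/s\['width'\].round(3)/round(s['width'],3)/" st.py; python3 st.py '(.01,.02,.03,.04,.05,.06)'
```

```text
s,rad mm [-1.474e+02  1.000e-01] z 0.0648 F tan/rad/z -1.7 -0.1 1.0 T [0.3  0.03 0.03] w 0.45 q6 80.0
0.01 [0.5, -0.022, -0.001, 0.011, 0.4, 0.016]
0.02 [1.011, -0.022, 0.0, 0.011, 0.797, 0.058]
0.03 [1.523, -0.022, 0.001, 0.011, 1.191, 0.129]
0.04 [2.035, -0.022, 0.002, 0.011, 1.579, 0.227]
0.05 [2.546, -0.022, 0.002, 0.011, 1.958, 0.353]
0.06 [3.058, -0.022, 0.003, 0.01, 2.328, 0.505]
```

Sliding freely. On along the arc.

```bash
python3 -m jog '[[0.5,0,0,0,0.4,0.016,0.8],[1.01,0,0,0,0.8,0.058,0.8],[1.52,0,0,0,1.19,0.13,0.8],[2.03,0,0,0,1.58,0.227,0.8],[2.54,0,0,0,1.96,0.35,0.8]]' && python3 st.py '(.01,.02,.03,.04,.05,.06)'
```

```text
t: 4.95
ee_pos: [0.5785, -0.0017, 0.0648]
ee_rot: [[0.003, -0.199, -0.98], [0.001, -0.98, 0.199], [-1.0, -0.001, -0.003]]
ft_force: [0.7, 2.1, 1.9]
width: 0.448
s,rad mm [-97.3   0.2] z 0.0648 F tan/rad/z -2.2 0.3 1.9 T [ 0.25 -0.12 -0.02] w 0.448 q6 95.0
0.01 [0.503, -0.022, 0.01, 0.011, 0.4, 0.023]
0.02 [1.014, -0.022, 0.011, 0.011, 0.797, 0.066]
0.03 [1.526, -0.021, 0.011, 0.01, 1.191, 0.136]
0.04 [2.038, -0.021, 0.012, 0.009, 1.579, 0.235]
0.05 [2.549, -0.021, 0.013, 0.008, 1.958, 0.361]
0.06 [3.061, -0.02, 0.014, 0.007, 2.328, 0.513]
```

```bash
python3 -m jog '[[0.5,0,0,0,0.4,0.02,0.8],[1.01,0,0,0,0.8,0.06,0.8],[1.52,0,0,0,1.19,0.135,0.8],[2.03,0,0,0,1.58,0.23,0.8],[2.54,0,0,0,1.96,0.355,0.8]]' && python3 st.py '(.01,.02,.03,.04,.047,.055,.065)'
```

```text
t: 5.45
ee_pos: [0.5603, -0.0482, 0.0648]
ee_rot: [[0.004, -0.529, -0.848], [0.001, -0.848, 0.529], [-1.0, -0.003, -0.003]]
ft_force: [1.1, 2.3, 3.4]
width: 0.45
s,rad mm [-47.2   0.4] z 0.0648 F tan/rad/z -2.5 -0.3 3.4 T [ 0.23 -0.13  0.02] w 0.45 q6 111.0
0.01 [0.503, -0.021, 0.021, 0.011, 0.4, 0.031]
0.02 [1.014, -0.02, 0.022, 0.01, 0.797, 0.074]
0.03 [1.526, -0.019, 0.023, 0.008, 1.191, 0.144]
0.04 [2.037, -0.018, 0.023, 0.007, 1.579, 0.243]
0.047 [2.396, -0.018, 0.024, 0.006, 1.845, 0.328]
0.055 [2.406, -0.018, 0.024, 0.005, 2.147, 0.434]
0.065 [2.406, -0.018, 0.024, 0.003, 2.525, 0.565]
```

```bash
python3 -m jog '[[0.5,0,0,0,0.4,0.025,0.8],[1.01,0,0,0,0.8,0.065,0.8],[1.52,0,0,0,1.19,0.14,0.8],[2.03,0,0,0,1.58,0.235,0.8],[2.4,0,0,0,1.84,0.32,0.8],[2.4,0,0,0,2.0,0.38,0.8]]' && python3 st.py '(.004,.01,.015,.02,.025,.03,.035,.04)'
```

```text
t: 6.05
ee_pos: [0.5259, -0.0858, 0.0648]
ee_rot: [[0.005, -0.78, -0.626], [0.001, -0.626, 0.78], [-1.0, -0.004, -0.002]]
ft_force: [1.8, 1.0, 3.2]
width: 0.449
s,rad mm [3.9 0.4] z 0.0648 F tan/rad/z -2.0 0.4 3.2 T [ 0.23 -0.29 -0.01] w 0.449 q6 125.0
0.004 [-0.004, -0.018, 0.031, 0.012, 0.16, 0.015]
0.01 [-0.004, -0.018, 0.031, 0.011, 0.4, 0.015]
0.015 [-0.004, -0.018, 0.031, 0.01, 0.6, 0.015]
0.02 [-0.004, -0.018, 0.031, 0.009, 0.8, 0.015]
0.025 [-0.004, -0.018, 0.031, 0.008, 1.0, 0.015]
0.03 [-0.004, -0.018, 0.031, 0.007, 1.2, 0.014]
0.035 [-0.004, -0.018, 0.031, 0.007, 1.4, 0.014]
0.04 [-0.004, -0.018, 0.031, 0.006, 1.6, 0.014]
```

```bash
python3 -m jog '[[0,0,0,0,0.15,0,0.8],[0,0,0,0,0.3,0,0.8],[0,0,0,0,0.45,0,0.8]]' && python3 st.py '(.02,)' && python3 -m jog '[[0,0,0,0,0.15,0,0.8],[0,0,0,0,0.3,0,0.8],[0,0,0,0,0.45,0,0.8]]' && python3 st.py '(.02,)'
```

```text
t: 6.35
ee_pos: [0.5171, -0.0929, 0.0648]
ee_rot: [[0.005, -0.779, -0.627], [0.001, -0.627, 0.779], [-1.0, -0.005, -0.003]]
ft_force: [1.7, 0.9, 2.4]
width: 0.454
s,rad mm [15.2  0.4] z 0.0648 F tan/rad/z -1.9 0.4 2.4 T [ 0.2  -0.29  0.03] w 0.454 q6 124.0
0.02 [0.003, -0.019, 0.033, 0.009, 0.8, 0.015]
t: 6.65
ee_pos: [0.5082, -0.1001, 0.0648]
ee_rot: [[0.005, -0.779, -0.627], [0.001, -0.627, 0.779], [-1.0, -0.005, -0.003]]
ft_force: [3.5, 1.1, 4.1]
width: 0.449
s,rad mm [26.6  0.4] z 0.0648 F tan/rad/z -3.4 1.3 4.1 T [ 0.3  -0.32 -0.  ] w 0.449 q6 123.0
0.02 [0.005, -0.02, 0.034, 0.009, 0.8, 0.017]
```

```bash
python3 -m jog '[[0,0,0,0,0.1,0,0.8],[0,0,0,0,0.2,0,0.8],[0,0,0,0,0.3,0,0.8]]' && python3 st.py '(.02,)' && python3 -m jog '[[0,0,0,0,0.1,0,0.8],[0,0,0,0,0.2,0,0.8]]' && python3 st.py '(.02,)'
```

```text
t: 6.95
ee_pos: [0.5023, -0.105, 0.0648]
ee_rot: [[0.006, -0.779, -0.627], [0.001, -0.627, 0.779], [-1.0, -0.005, -0.003]]
ft_force: [2.6, 2.0, 3.8]
width: 0.449
s,rad mm [34.3  0.5] z 0.0648 F tan/rad/z -3.3 0.0 3.8 T [ 0.25 -0.38  0.  ] w 0.449 q6 122.0
0.02 [0.004, -0.02, 0.035, 0.009, 0.8, 0.02]
t: 7.15
ee_pos: [0.4983, -0.1082, 0.0648]
ee_rot: [[0.006, -0.779, -0.627], [0.001, -0.627, 0.779], [-1.0, -0.005, -0.003]]
ft_force: [1.9, 1.6, 3.9]
width: 0.448
s,rad mm [39.4  0.5] z 0.0648 F tan/rad/z -2.5 -0.1 3.9 T [ 0.24 -0.39 -0.03] w 0.448 q6 122.0
0.02 [0.004, -0.021, 0.035, 0.009, 0.8, 0.022]
```

```bash
for i in 1 2; do python3 -m jog '[[0,0,0,0,0.08,0,0.8],[0,0,0,0,0.16,0,0.8]]' >/dev/null && python3 st.py '()'; done; python3 -c "
from h import *
for n in ('scene','top'):
  d=manip.get_image(n);print(balls(d));cv2.imwrite('pics/b_%s.png'%n,cv2.resize(d['frame'][120:280,190:390],None,fx=3.5,fy=3.5))"
```

```text
s,rad mm [43.6  0.6] z 0.0648 F tan/rad/z -1.7 -0.1 4.5 T [ 0.28 -0.38  0.02] w 0.448 q6 122.0
s,rad mm [47.7  0.6] z 0.0648 F tan/rad/z -6.3 0.8 4.9 T [ 0.79 -0.87  0.05] w 0.451 q6 121.0
[(array([256., 137.]), np.int32(96), array([ 0.4641, -0.3488,  0.0695]))]
[(array([376., 225.]), np.int32(114), array([ 0.4638, -0.348 ,  0.07  ]))]
```

View pics/b_scene.png

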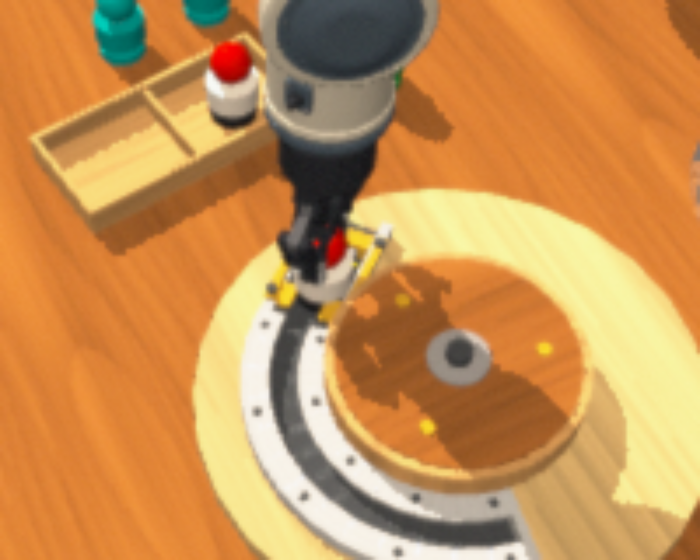

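The tangential force has started to rise, so the stop was touched at about s = 45–46 mm. Pressing on in small steps.

```bash
for i in 1 2 3 4; do python3 -m jog '[[0,0,0,0,0.04,0,0.8],[0,0,0,0,0.08,0,0.8]]' >/dev/null && python3 st.py '()'; done
```

```text
s,rad mm [49.5  0.7] z 0.0649 F tan/rad/z -6.9 -1.5 3.8 T [ 0.92 -0.86 -0.06] w 0.454 q6 121.0
s,rad mm [51.1  0.7] z 0.0649 F tan/rad/z -6.9 -1.8 3.9 T [ 1.   -0.91 -0.01] w 0.451 q6 121.0
s,rad mm [52.7  0.8] z 0.0649 F tan/rad/z -8.2 -0.4 3.3 T [ 1.27 -0.99 -0.06] w 0.45 q6 121.0
s,rad mm [54.2  0.8] z 0.0649 F tan/rad/z -8.9 -1.8 2.4 T [ 1.3  -1.1  -0.01] w 0.449 q6 120.0
```

```bash
for i in 1 2 3; do python3 -m jog '[[0,0,0,0,0.04,0,0.8],[0,0,0,0,0.08,0,0.8]]' >/dev/null && python3 st.py '()'; done
```

```text
s,rad mm [55.6  0.9] z 0.065 F tan/rad/z -8.8 -1.1 2.1 T [ 1.4  -1.17 -0.05] w 0.451 q6 120.0
s,rad mm [57.  1.] z 0.065 F tan/rad/z -10.3 -2.5 3.2 T [ 1.53 -1.24 -0.03] w 0.452 q6 120.0
s,rad mm [58.4  1.1] z 0.065 F tan/rad/z -10.6 -2.0 3.0 T [ 1.61 -1.28 -0.  ] w 0.451 q6 120.0
```

```bash
python3 -m jog '[[0,0,0,0,0.04,-0.02,0.8],[0,0,0,0,0.08,-0.03,0.8]]' >/dev/null && python3 st.py '()'; python3 -m jog '[[0,0,0,0,0.06,0,0.8]]' >/dev/null && python3 st.py '()'
```

```text
s,rad mm [59.6  1.7] z 0.0651 F tan/rad/z -12.3 -3.7 4.6 T [ 2.11 -1.33 -0.02] w 0.451 q6 119.0
s,rad mm [60.4  1.7] z 0.0651 F tan/rad/z -12.4 -3.6 3.4 T [ 2.08 -1.57  0.02] w 0.448 q6 119.0
```

```bash
python3 -m jog '[[0,0,0,0,0.05,0.04,0.8],[0,0,0,0,0.08,0.05,0.8]]' && python3 st.py '()';python3 -c "
from h import *
for n in ('scene','top'):
  d=manip.get_image(n);cv2.imwrite('pics/c_%s.png'%n,cv2.resize(d['frame'][150:250,230:370],None,fx=5.5,fy=5.5,interpolation=cv2.INTER_CUBIC))"
```

```text
t: 9.55
ee_pos: [0.4819, -0.1222, 0.0653]
ee_rot: [[0.017, -0.781, -0.625], [0.005, -0.625, 0.781], [-1.0, -0.016, -0.007]]
ft_force: [13.6, 11.4, -0.2]
width: 0.449
s,rad mm [61.   1.1] z 0.0653 F tan/rad/z -17.8 -0.4 -0.2 T [ 2.53 -2.86  0.01] w 0.449 q6 119.0
```

View pics/c_scene.png

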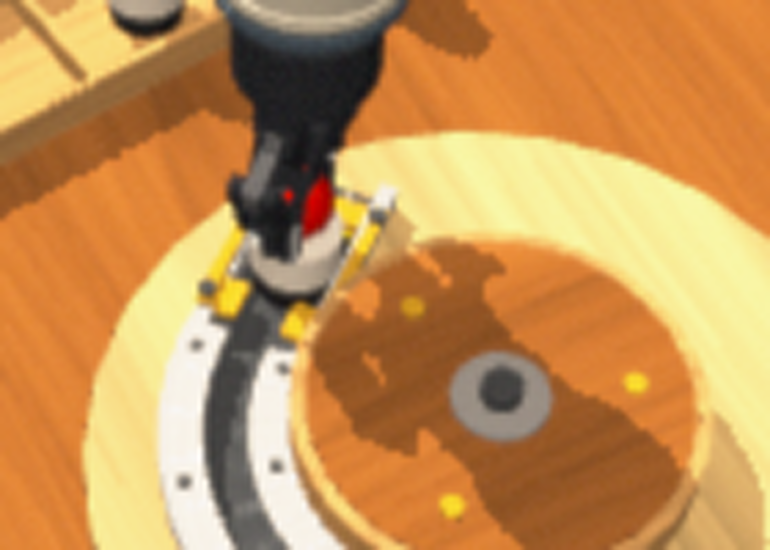

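View pics/c_top.png

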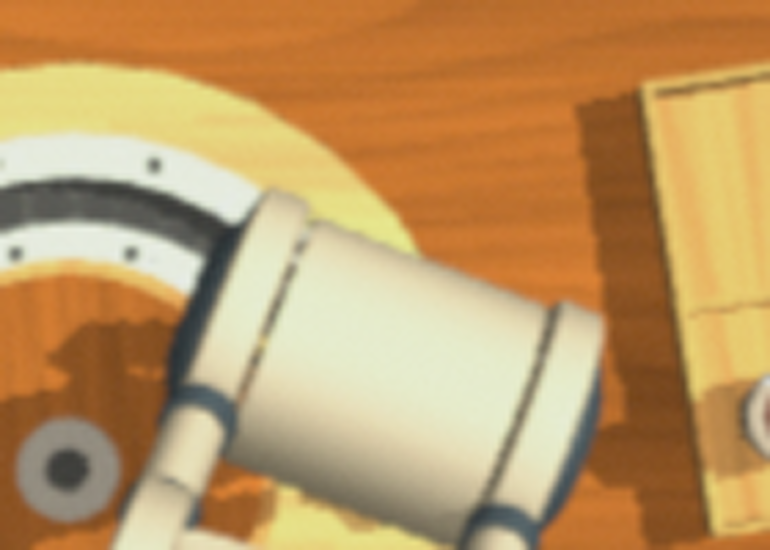

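Hard stop reached: the force jumped to 17.8 N in 0.6 mm at s ≈ 61, and the scene image shows the roller clear of both keepers, at about (290,260) in the crop. I'll lift while holding the forward push.

```bash
python3 -m jog '[[0,0,0,-0.06,0.05,0,0.8],[0,0,0,-0.14,0.05,0,0.8],[0,0,0,-0.22,0.05,0,0.8]]' 50 && python3 st.py '()'
```

```text
t: 9.95
ee_pos: [0.4821, -0.1226, 0.0707]
ee_rot: [[0.019, -0.781, -0.624], [0.005, -0.624, 0.781], [-1.0, -0.018, -0.007]]
ft_force: [11.4, 10.0, -7.6]
width: 0.441
s,rad mm [61.1  1.6] z 0.0707 F tan/rad/z -15.2 -0.7 -7.6 T [ 2.17 -2.65  0.02] w 0.441 q6 119.0
```

```bash
python3 -m jog '[[0,0,0,-0.08,0.05,0.02,0.8],[0,0,0,-0.16,0.05,0.02,0.8],[0,0,0,-0.24,0.05,0.02,0.8]]' && python3 st.py '()'; python3 -c "
from h import *
d=manip.get_image('scene');cv2.imwrite('pics/d.png',cv2.resize(d['frame'][140:240,220:360],None,fx=5.5,fy=5.5,interpolation=cv2.INTER_CUBIC))"
```

```text
t: 10.25
ee_pos: [0.4818, -0.1226, 0.0765]
ee_rot: [[0.02, -0.781, -0.624], [0.006, -0.624, 0.781], [-1.0, -0.02, -0.008]]
ft_force: [11.2, 8.8, -7.2]
width: 0.438
s,rad mm [61.3  1.3] z 0.0765 F tan/rad/z -14.2 0.1 -7.2 T [ 1.91 -2.33  0.08] w 0.438 q6 119.0
```

View pics/d.png

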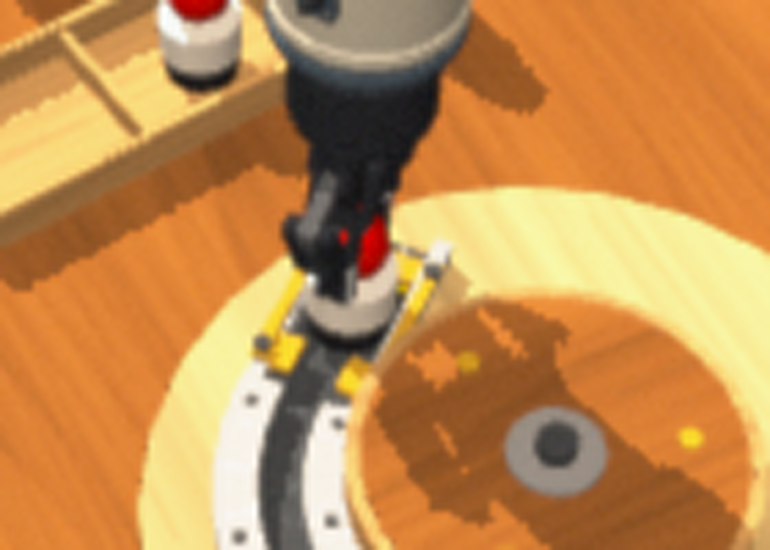

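```bash
python3 -m jog '[[0,0,0,-0.1,0.04,0.02,0.8],[0,0,0,-0.2,0.04,0.02,0.8],[0,0,0,-0.3,0.03,0.02,0.8],[0,0,0,-0.4,0.03,0.02,0.8]]' && python3 st.py '()'; python3 -c "
from h import *
d=manip.get_image('scene');print(balls(d));cv2.imwrite('pics/e.png',cv2.resize(d['frame'][130:230,220:360],None,fx=5.5,fy=5.5,interpolation=cv2.INTER_CUBIC))"
```

```text
t: 10.7
ee_pos: [0.4802, -0.1227, 0.0867]
ee_rot: [[0.019, -0.781, -0.624], [0.006, -0.624, 0.781], [-1.0, -0.019, -0.007]]
ft_force: [0.0, 0.9, -2.8]
width: 0.44
s,rad mm [62.6  0.4] z 0.0867 F tan/rad/z -0.6 -0.7 -2.8 T [ 0.06  0.07 -0.01] w 0.44 q6 119.0
[(array([256., 137.]), np.int32(96), array([ 0.4646, -0.3502,  0.0695]))]
```

View pics/e.png

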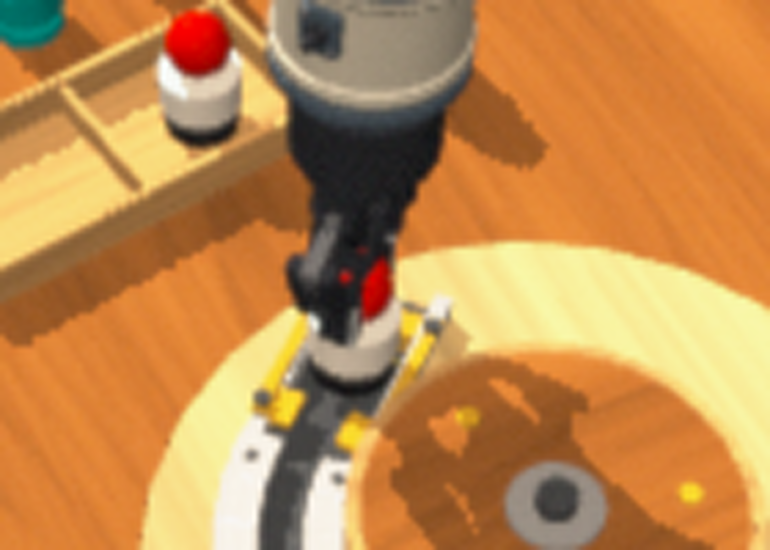

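The post is out: Fz of −2.8 N is just its weight, and the stop force is gone. Continuing straight up.

```bash
python3 -m jog '[[0,0,0,-0.3,0,0,0.8],[0,0,0,-0.6,0,0,0.8],[0,0,0,-1.0,-0.02,0,0.8],[0,0,0,-1.5,-0.03,0,0.8],[0,0,0,-2.2,-0.04,0,0.8],[0,0,0,-2.6,-0.05,0,0.8],[0,0,0,-2.6,-0.05,0,0.8]]' && python3 -c "
from h import *
s=manip.read_state();print(s['joint_positions'].round(1),s['ft_force'],s['width'])
for y in (-142,-125,-100,-73): print(y,cmd([.5845,-.338,.155],y))
for n in ('scene','top'):
  d=manip.get_image(n);print(balls(d));cv2.imwrite('pics/f_%s.png'%n,cv2.resize(d['frame'][90:230,220:400],None,fx=4.2,fy=4.2,interpolation=cv2.INTER_CUBIC))"
```

```text
t: 11.45
ee_pos: [0.4809, -0.1226, 0.1536]
ee_rot: [[0.023, -0.781, -0.624], [0.005, -0.624, 0.781], [-1.0, -0.021, -0.01]]
ft_force: [-0.9, -0.7, -3.2]
width: 0.445
[-21.7  23.4 101.3   0.9  54.2 119.2] [-0.8964551  -0.66686697 -3.15330414] 0.4445743466934546
-142 [0.078, -0.073, 0.148, -0.002, 2.139, -9.318]
-125 [-2.047, -0.095, 0.136, -0.002, 2.139, -9.318]
-100 [-5.172, -0.124, 0.115, -0.002, 2.139, -9.318]
-73 [-8.547, -0.153, 0.086, -0.002, 2.139, -9.318]
[(array([256., 137.]), np.int32(97), array([ 0.4643, -0.3496,  0.0691])), (array([289., 167.]), np.int32(45), array([ 0.4838, -0.1217,  0.1752]))]
[(array([376., 225.]), np.int32(114), array([ 0.4623, -0.3463,  0.0704]))]
```

View pics/f_scene.png

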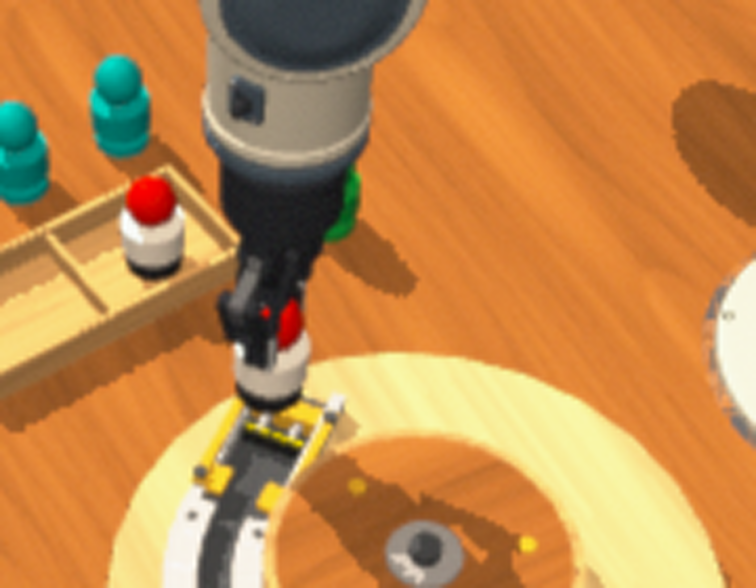

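Post held upright below the gripper. Moving over the empty compartment, straightening the tool and turning it clear of the spare post.

```bash
python3 -m jog '[[-0.3,0,0,0,0.1,-0.5,0.8],[-0.8,0,0,0,0.3,-1.3,0.8],[-1.4,0,0,0,0.5,-2.3,0.8],[-2,-0.05,0.05,0,0.8,-3.4,0.8],[-2.6,-0.05,0.05,0,1,-4.5,0.8],[-3.2,-0.07,0.07,0,1.3,-5.6,0.8],[-3.8,-0.1,0.1,0,1.55,-6.7,0.8],[-4.4,-0.12,0.11,0,1.8,-7.8,0.8],[-4.9,-0.12,0.11,0,2,-8.7,0.8],[-5.17,-0.12,0.115,0,2.14,-9.2,0.8],[-5.17,-0.12,0.115,0,2.14,-9.32,0.8],[-5.17,-0.12,0.115,0,2.14,-9.32,0.8]]' && python3 -c "
from h import *
print(cmd([.5845,-.338,.06],-100))
for n in ('scene','top'):
  d=manip.get_image(n);print(balls(d));cv2.imwrite('pics/g_%s.png'%n,cv2.resize(d['frame'][70:210,170:350] if n=='scene' else d['frame'][120:260,300:480],None,fx=4.2,fy=4.2,interpolation=cv2.INTER_CUBIC))"
```

```text
t: 12.75
ee_pos: [0.5833, -0.3375, 0.1519]
ee_rot: [[-0.003, -0.175, -0.984], [0.002, -0.984, 0.175], [-1.0, -0.001, 0.003]]
ft_force: [1.3, 1.1, -2.5]
width: 0.444
[-0.013, 0.024, 0.007, 3.674, 0.017, -0.063]
[(array([256., 137.]), np.int32(96), array([ 0.4644, -0.3491,  0.0689]))]
[]
```

View pics/g_scene.png

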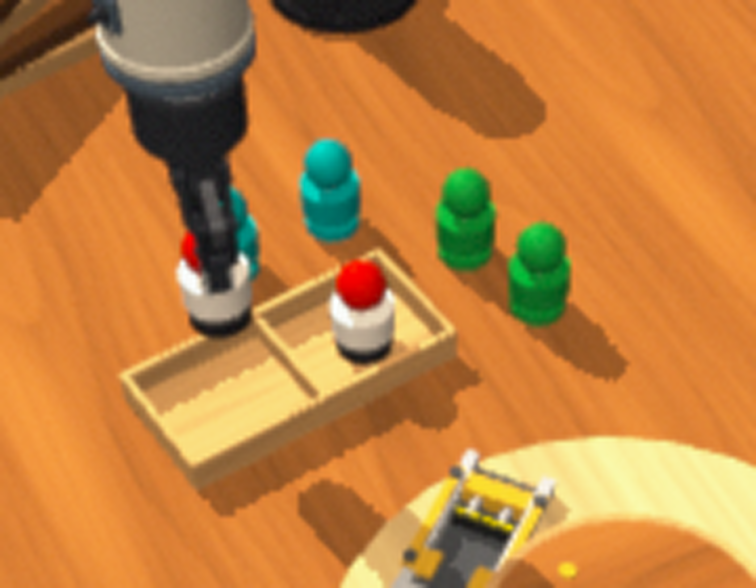

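View pics/g_top.png

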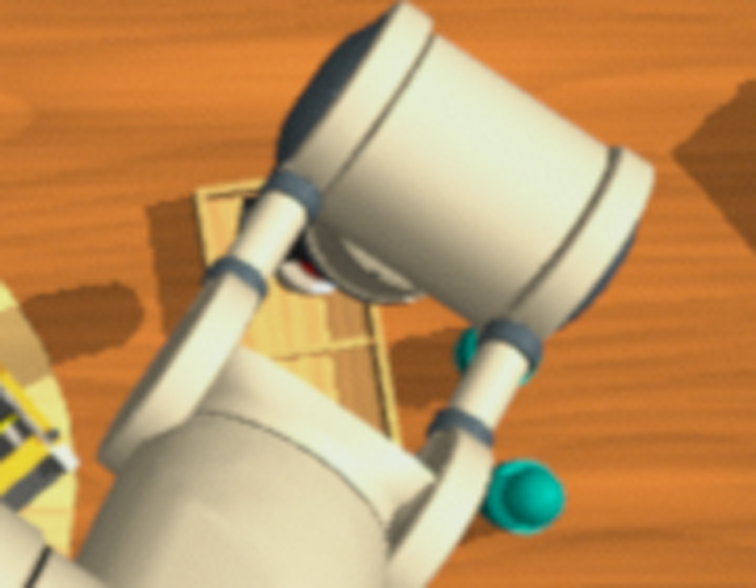

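The post hangs upright over the empty compartment, at about (215,290) in the scene crop. Lowering, then feeling for the floor.

```bash
python3 -m jog '[[0,0.02,0,0.5,0.02,-0.06,0.8],[0,0.02,0,1.2,0.02,-0.06,0.8],[0,0.02,0,2,0.02,-0.06,0.8],[0,0.02,0,2.8,0.02,-0.06,0.8],[0,0.02,0,3.3,0.02,-0.06,0.8],[0,0.02,0,3.6,0.02,-0.06,0.8],[0,0.02,0,3.8,0.02,-0.06,0.8]]' && for i in 1 2; do python3 -m jog '[[0,0,0,0.05,0,0,0.8],[0,0,0,0.1,0,0,0.8]]'; done
```

```text
t: 13.55
ee_pos: [0.5843, -0.3372, 0.0568]
ee_rot: [[-0.0, -0.175, -0.985], [0.001, -0.985, 0.175], [-1.0, -0.001, 0.001]]
ft_force: [-0.4, 1.1, -2.0]
width: 0.438
t: 13.75
ee_pos: [0.5846, -0.3374, 0.0548]
ee_rot: [[0.0, -0.175, -0.985], [0.001, -0.985, 0.175], [-1.0, -0.001, -0.0]]
ft_force: [-0.6, 0.0, -2.4]
width: 0.442
t: 13.95
ee_pos: [0.5849, -0.3376, 0.0528]
ee_rot: [[0.001, -0.175, -0.985], [0.0, -0.985, 0.175], [-1.0, -0.0, -0.001]]
ft_force: [-0.2, 0.4, -2.4]
width: 0.448
```

```bash
for i in 1 2 3 4; do python3 -m jog '[[0,0,0,0.05,0,0,0.8]]' |grep -E "pos|force"; done
```

```text
ee_pos: [0.585, -0.3377, 0.0517]
ft_force: [0.2, -0.9, -2.5]
ee_pos: [0.5851, -0.3377, 0.0506]
ft_force: [0.8, -0.2, -3.0]
ee_pos: [0.5854, -0.3378, 0.0499]
ft_force: [-1.6, 5.9, 19.2]
ee_pos: [0.5858, -0.3378, 0.0499]
ft_force: [-4.8, 6.4, 23.5]
```

Floor found at TCP z = 0.050. I'll ease off, check, and release.

```bash
python3 -m jog '[[0,0,0,-0.02,0,0,0.8]]' 20|grep -E "pos|force"; python3 -m jog '[[0,0,0,0,0,0,0.5],[0,0,0,0,0,0,0.4],[0,0,0,0,0,0,0.3],[0,0,0,0,0,0,0.15],[0,0,0,0,0,0,0],[0,0,0,0,0,0,0]]'; python3 -c "
from h import *
d=manip.get_image('scene');print(balls(d));cv2.imwrite('pics/k.png',cv2.resize(d['frame'][90:210,180:330],None,fx=5,fy=5,interpolation=cv2.INTER_CUBIC))"
```

```text
ee_pos: [0.586, -0.3378, 0.0508]
ft_force: [-0.9, -0.3, -2.4]
t: 15.05
ee_pos: [0.586, -0.3378, 0.0508]
ee_rot: [[0.004, -0.175, -0.985], [-0.001, -0.985, 0.175], [-1.0, 0.001, -0.004]]
ft_force: [-0.3, 0.0, -0.1]
width: 1.001
[(array([256., 137.]), np.int32(95), array([ 0.4646, -0.3498,  0.0693]))]
```

View pics/k.png

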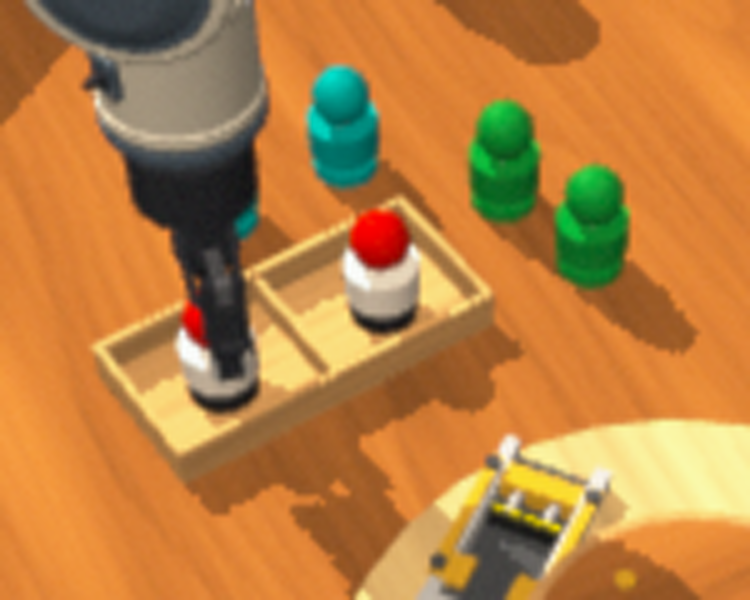

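The post is standing in the free compartment, at about (220,375) in the crop. Raising clear.

```bash
python3 -m jog '[[0,0,0,-0.3,0,0,0],[0,0,0,-1,0,0,0],[0,0,0,-2,0,0,0],[0,0,0,-3.5,0,0,0],[0,0,0,-5,0,0,0],[0,0,0,-5,0,0,0],[0,0,0,-5,0,4,0],[0,0,0,-5,0,8,0],[0,0,0,-5,0,8,0],[0,0,0,-5,0,8,0],[0,0,0,-5,0,8,0]]'; python3 -c "
from h import *
for n in ('scene','top'):
  d=manip.get_image(n);b=balls(d);print(n,b)
  R=np.array([[.9911,-.1331],[.1331,.9911]])
  for x in b: print((R.T@(x[2][:2]-[.5845,-.338])).round(4))
  cv2.imwrite('pics/l_%s.png'%n,d['frame'])"
```

```text
t: 16.2
ee_pos: [0.3828, -0.2999, 0.1747]
ee_rot: [[0.0, -0.176, -0.984], [0.002, -0.984, 0.176], [-1.0, -0.002, 0.0]]
ft_force: [0.5, 0.2, 0.0]
width: 0.998
scene [(array([256., 137.]), np.int32(94), array([ 0.4646, -0.3511,  0.0699])), (array([222., 153.]), np.int32(100), array([ 0.5869, -0.335 ,  0.0689]))]
[-0.1206  0.003 ]
[0.0028 0.0027]
top [(array([370., 181.]), np.int32(114), array([ 0.5849, -0.3319,  0.0702])), (array([375., 222.]), np.int32(42), array([ 0.4589, -0.3492,  0.0739]))]
[0.0012 0.006 ]
[-0.126   0.0056]
```

View pics/l_scene.png

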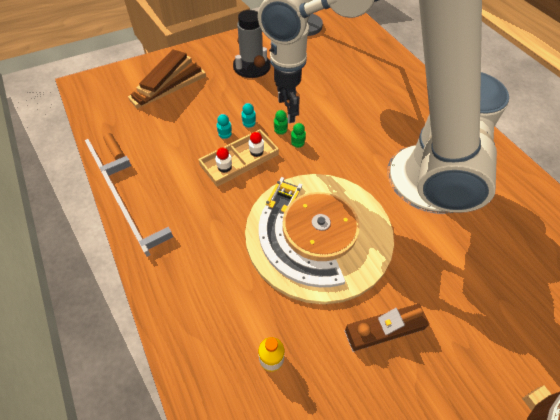

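View pics/l_top.png

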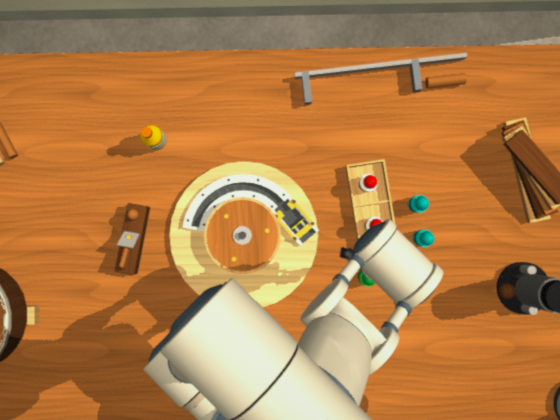

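The post stands in the free compartment, within about 6 mm of its centre and with its ball at z ≈ 0.07. The plane, the bottle and the spare post show no visible movement, and the robot touches nothing. Handing in.

```bash
python3 -c "
from rig import manip
print(manip.sign_off(), manip.read_state()['t'])"
```

```text
the job is handed in; nothing more can be done
the job is handed in; nothing more can be done
```

I handed the job in at about 16 s: the press post is out of the rail and standing upright in the tray's empty compartment, released. The hand-in reports no verdict, so these are only my own checks.

- **Sliding and pressing home:** I gripped the ball with the jaws along the rail and slid the post round. The stop began to give about 46 mm past the lips. It went solid about 61 mm past them, where the wrist force jumped to about 18 N.
- **Lifting out:** I lifted straight up while still pushing forward. The stop force then dropped away and only the post's weight, about 3 N, was left on the gripper.
- **Placing:** The tray floor was felt at 20–24 N, then I eased off and opened the gripper. The two cameras put the post's ball within 3 mm and 6 mm of the compartment's centre, at the height it has when standing (0.069–0.070 m).
- **Nothing else moved:** The scene camera puts the spare post within about 2 mm of its start. The top view of it was partly hidden by the arm and read about 4 mm off. I compared the plane and the bottle by eye only, and they look unmoved. The robot was clear of everything at the end.

One thing had to be mended: the first grip sat too high on the ball, so I reopened, lowered about 5 mm and gripped again before sliding. The contact force between post and jig is not measured directly. The wrist force never read above about 24 N, and that was on the tray floor.

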